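# Clean a drill jig's seat and hold its hinge leaf in line for the pin

### The arm

A 6-joint arm with a two-finger parallel gripper is mounted at the origin on the work surface. World frame = base frame: x ahead of the robot, y to its left, z up, the work surface at z = 0. Lengths are in m, angles in degrees, forces in N, time in s.
With the tool pointing down it reaches from about 0.4 to 0.825 m from the base axis. Payload 7 kg.
Tool frame: the origin (TCP) lies at the very end of the fingers, on their centre line; the grasp point (between the pads) lies tcp_to_grasp behind it (tcp_to_grasp is the distance from the TCP to the grasp point, in m); x points along the fingers, y is the direction in which the jaws open and shut, and the axes are right-handed (so a half turn about x gives the same grasp; the last joint's range is limited). The gripper opens to 88 mm and grips with 3 to 60 N. Pads are 19 mm wide; open, the fingers measure 130 mm over their backs; the gripper's body (78 mm by 193 mm) begins 47 mm behind the grasp point.
Start: joints at [80.564, 20.546, 0.682, 0, -70.136, -16.507], TCP at [0.295, 0.607, 0.227] pointing down, gripper open.
Joint ranges: [-176.03, 176.03], [-82.01, 121.73], [-58.28, 71.71], [-173.87, 95.51], [-174.79, -0.11], [-173.66, 173.66]. Speed limits (degrees/s): [136.94, 136.94, 172.46, 180, 180, 180].

### API

Orientations are given as [roll, pitch, yaw] about the fixed x, y, z axes, in that order (R = Rz(yaw) Ry(pitch) Rx(roll)).
In Python, from plant import * gives the robot as it stands. The module is installed in compiled form; this text tells all that it offers.
- The arm moves only by the shell command python3 -m pendant 'ROWS'. ROWS is JSON, a list of rows, each an object with "claw": the finger opening in mm, from 0 to 87.6; "linear": the shift along the tool's x, y, z in mm, a list of three; "twist": the turn about the tool's x in rad. In form: [{"claw": claw, "linear": [tx, ty, tz], "twist": twist}, ...]. A call has exactly 10 rows; each row shifts and turns the commanded pose from where the row before left it, along the tool's axes as they then stand; what a row does not reach is not made up. A row lasts 1/12 s, in which the tool goes at most 41.7 mm and 7.16 degrees, less where a joint would pass 70% of its speed; a pose out of reach is approached as far as the arm can. A call with a gripper value outside its range is refused whole. The fingers move at their own pace and stop on an object; the grip force is fixed at half the most. Time passes only in rows, so rows that do not move let the fingers close, or fill a call up. It gives the time, the measured TCP pose, the force and the opening at its end, in the units of the state.
- get_obs(): the state, without advancing time (a new reading comes with each control period).
- snapshot(name): name is "scene" or "top" or "wrist"; returns (picture, depth): 480x640x3 uint8, red, green, blue; 480x640 float32, m along the optical axis (not along the pixel's ray), 0 where there is no reading.
- camera_params(name): a dict with "fx", "fy", "cx", "cy" (pixels), "rvec" (rotation vector, rad) and "tvec" (3), from world to camera coordinates, as OpenCV has them. Camera axes: x right, y down, z forward; pixel columns grow to the right and rows downward; lengths in m; the calibration is good to about 2 mm. A picture is of the moment at which its call begins: read the wrist's pose just before it. camera_params takes no time and is no camera call; for the wrist camera it gives the pose at the moment of the call.
- close_job(): hands the job in, once; it reports no verdict.
Trained networks look in the newest picture that a camera, given by its name, has taken for a name from the list of things; names that differ only in an ending like _2 or _b are one class to them, and where a whole thing is asked for, a point or a joint stands for the part that bears it (a point fixed in the world has none). Each returns a list of dicts, best first, with "confidence" (0 to 1); they miss things now and then, are a little off and sometimes report something else, mostly with a low value. They report only what shows in the picture. A call takes as long as a camera call. They do not tell look-alikes from the thing itself.
- boxes_of(camera, target): "xy" ([column, row] in pixels, amid what is visible of it).
The state is a dict: "clock": time; "joint_pos": joint angles; "qvel": joint speeds; "tau": joint torques, N m; "tool_pos": TCP position; "orientation": TCP orientation; "force": force on the tool from outside, world axes, zero at the start; "moment": the same for the moment, N m; "opening": finger opening in m.
Only numpy, scipy, OpenCV 4.12 (cv2) and the standard library are available. Lean on these libraries where they do the work, as an engineer would, in place of code of your own. Each camera call takes 0.05 s, during which the arm holds its last target. There are 200 camera calls.

### The job

Wipe the three loose metal chips off the drill jig's seat onto the bench with the scraper block, using the tool and not your fingers, and stand or lay the scraper back on the bench away from the jig. Then pick up the loose hinge leaf, set it flat on the seat with its knuckle between the jig's two knuckles so that the holes line up for the pin, and finish still holding it there, pressed down against the spring plunger (do not let go: I will drive the pin). Leave everything else where it lies.

Things in the scene. Friction and masses are not known exactly. Their poses are not given: they have to be found in the camera images.
- jig: Leaf drill jig fixed to the bench, yawed: dark steel base, flat top 25 mm above the bench (the seat). Origin on the bench, mid-width, 55 mm in front of the hinge axis; x points to the back, z up. Base from x = -65 mm (front edge, towards the robot) to +85 mm, y = -45 to +45 mm. Behind the knuckles a jamb block across it: front face at x = +66.5 mm, top 16 mm above the seat.
- jig_bore (a point): Point on the hole axis of the jig's two fixed knuckles, midway between them: jig x = +55 mm, 35 mm above the bench (10 mm above the seat). Axes as the jig's; the hole axis is y. The knuckles are 20 mm barrels with 10 mm holes, each from 15 to 31 mm either side of this point: a 30 mm gap, edges chamfered 1.5 mm.
- jig_plunger (a point): Foot, at seat level, of a brass spring plunger 7 mm in diameter that stands 4 mm out of the seat (jig x = +31 mm, y = 0). It yields at about 3.5 N, is flush at about 6.5 N, and pushes the leaf up out of line unless the leaf is held down.
- leaf: Loose steel hinge leaf, 0.3 to 0.45 kg, flat on the bench: plate x = -50 to +40 mm, 50 mm wide (y), 10 thick, two 16 mm bushings 4 mm proud at x = -20 and -42; then a 24 mm wide tongue to a knuckle at the +x end. Origin mid-width on the underside, z up. On the seat its x and y point as the jig's. Grip across the 50 mm near x = +20.
- leaf_bore (a point): Middle of the leaf's knuckle hole: 55 mm ahead (+x) of the leaf's origin and 10 mm above its underside. The knuckle is a barrel 26 mm long along y, 20 mm in diameter, hole 10 mm along y, its underside level with the plate's.
- scraper: Scraper block standing upright on its wiping edge: black nylon block 18 mm thick (x, from -9 to +9 mm) by 84 mm long (y) by 56 mm high, about 0.13 kg, with a 22 mm high steel strip along the bottom of its front (-x) face. The origin is the middle of its underside, z up. The wiping edge is its whole underside; grip it across the 18 mm by the upper half.
- chip0: One of three loose bent metal chips, about 15 by 11 by 5 mm and 12 g, lying on the jig's seat between the seat's front edge and the plunger (jig x from -52 to -10 mm, y within 28 mm of the middle). The origin is the middle of its underside, z up.
- chip1: One of three loose bent metal chips, about 15 by 11 by 5 mm and 12 g, lying on the jig's seat between the seat's front edge and the plunger (jig x from -52 to -10 mm, y within 28 mm of the middle). The origin is the middle of its underside, z up.
- chip2: One of three loose bent metal chips, about 15 by 11 by 5 mm and 12 g, lying on the jig's seat between the seat's front edge and the plunger (jig x from -52 to -10 mm, y within 28 mm of the middle). The origin is the middle of its underside, z up.
- hinge_pin: Headed steel hinge pin 84 mm long, 9 mm in diameter (head 15 mm), lying behind the jig; leave it. Origin at mid-length on the bench.
- marker: Grey marker pen with black cap, 135 mm long, 14 mm in diameter, lying on the bench; leave it.
- oilstone: Brown oilstone 100 by 32 by 22 mm lying on the bench; leave it.
- hammer: Hammer lying on the bench behind the jig; leave it.
- screwdriver: Red-handled screwdriver lying on the bench near the robot; leave it.
- paste_jar: Small jar of lapping paste, 52 mm in diameter, 50 mm high, beside the jig; leave it.
Mind the look-alikes: they are no part of the job. What is shaped like the leaf but blue or purple is not meant. Leave any brown or orange look-alike of the jig alone.

How it is judged (in metres and radians):
On the way:
1. the chips are wiped off the seat onto the bench with the scraper in the gripper, before the leaf is touched (height (world z) of each of chip0, chip1, chip2 below 0.02 m and contact force between the fingers and scraper above 0.5 N and distance of leaf from where it was at the start of the episode below 0.02 m), for 0.1 s.
At the end, for the whole second after the job is handed in: Leaf level on the seat (0.04 rad), square to the hinge (0.06 rad), its hole in line with the jig's within 2.5 mm across, 2 mm in height, 3 mm along; fingers on it, leaf pressing the jig with over 5.5 N in all; chips down on the bench; scraper on the bench, clear of jig and fingers (x of leaf_bore in the frame of jig_bore between -0.0025 and 0.0025 m and y of leaf_bore in the frame of jig_bore between -0.003 and 0.003 m and z of leaf_bore in the frame of jig_bore between -0.002 and 0.002 m and angle between the y axis of leaf and the y axis of jig, either way round below 0.06 rad and angle between leaf's own z axis and vertical below 0.04 rad and x of leaf in the frame of jig below 0.02 m and contact force between the fingers and leaf above 2 N and contact force between leaf and jig above 5.5 N and linear speed of leaf below 0.01 m/s and height (world z) of each of chip0, chip1, chip2 below 0.02 m and height (world z) of scraper below 0.03 m and contact force between scraper and jig below 0.2 N and contact force between the fingers and scraper below 0.1 N and linear speed of scraper below 0.02 m/s); the arm keeps its last pose, push and grip.
It fails at once if a chip is touched with the fingers (contact force between the fingers and chip0 above 0.5 N or contact force between the fingers and chip1 above 0.5 N or contact force between the fingers and chip2 above 0.5 N).
It fails at once if another thing on the bench is moved (more than 25 mm) (distance of any of hinge_pin, marker, oilstone, hammer, screwdriver, paste_jar from where it was at the start of the episode above 0.025 m).
It also fails if it takes over 64 s, if anything falls off the work surface, if the arm or the gripper's body presses on something with over 40 N, if the wrist force passes 120 N, or if a joint passes its speed limit or range.

## Working session

There is one attempt and no reset: what is moved stays moved. The work goes in short steps, Python scripts to look and compute and a shell command to move; the robot and the scene stay as the last step left them, time stands still between calls to the robot, and variables do not carry over. Pictures are saved under pics/ and viewed, about 8 in all and at most 12, crops included, and the job is handed in when it is done.

```bash
mkdir -p pics; cat > h.py <<'E'
from plant import *
import numpy as np, cv2, json
from scipy.spatial.transform import Rotation as R
def cam(n):
    c=camera_params(n); return c, cv2.Rodrigues(np.array(c['rvec'],float))[0], np.array(c['tvec'],float)
def cloud(n,d,cp=None):
    c,Rm,t=cp or cam(n)
    v,u=np.mgrid[0:480,0:640]
    P=np.stack([(u-c['cx'])/c['fx']*d,(v-c['cy'])/c['fy']*d,d],-1)
    W=(P-t)@Rm
    W[d<=0]=np.nan
    return W
def proj(n,p,cp=None):
    c,Rm,t=cp or cam(n); q=np.atleast_2d(p)@Rm.T+t
    return np.stack([q[:,0]/q[:,2]*c['fx']+c['cx'],q[:,1]/q[:,2]*c['fy']+c['cy']],-1)
def shot(n,f):
    cp=cam(n); p,d=snapshot(n); cv2.imwrite('pics/'+f+'.png',p[:,:,::-1]); W=cloud(n,d,cp); np.savez('pics/'+f,W=W,p=p,d=d); return p,d,W
E
python3 - <<'E'
from h import *
o=get_obs(); print(o)
for n in('top','scene'):
    p,d,W=shot(n,n+'0')
    for t in ['jig','leaf','scraper','chip0','hinge_pin','marker','oilstone','hammer','screwdriver','paste_jar','jig_plunger','jig_bore','leaf_bore']:
        for b in boxes_of(n,t)[:4]:
            u,v=b['xy']; print(n,t,np.round(b['xy']),round(b['confidence'],2),np.round(W[int(v),int(u)],3))
E
```

```text
{'clock': 0.0, 'joint_pos': array([ 8.05640075e+01,  2.05892396e+01,  6.35555969e-01, -2.07247735e-02,
       -7.01380691e+01, -1.65059398e+01]), 'qvel': array([ 0.05098227,  0.01651759,  0.08696283,  0.0809298 , -0.07790654,
        0.10279963]), 'tau': array([-1.41306173e-03, -5.82718527e+01,  2.93050110e+01,  6.99699014e+00,
        6.95468858e-03, -1.54247537e-04]), 'tool_pos': array([0.29510205, 0.60652866, 0.22565913]), 'orientation': array([  94.51923722,   89.90620084, -111.42975207]), 'force': array([-0.94622251,  0.61508347,  0.06118531]), 'moment': array([0.0392269 , 0.00028229, 0.01779329]), 'opening': 0.08789311827958729}
top jig [307. 231.] 0.95 [0.573 0.037 0.024]
top jig [306. 319.] 0.94 [0.34  0.037 0.031]
top jig [164. 283.] 0.73 [0.429 0.414 0.026]
top leaf [426. 327.] 0.77 [ 0.32  -0.277  0.01 ]
top leaf [429. 261.] 0.72 [ 0.497 -0.286  0.011]
top leaf [483. 287.] 0.65 [ 0.43  -0.428  0.014]
top scraper [224. 272.] 0.74 [0.462 0.247 0.063]
top scraper [428. 260.] 0.34 [ 0.497 -0.286  0.011]
top hinge_pin [427. 260.] 0.34 [ 0.5   -0.282  0.013]
top marker [209. 193
[... 1729 characters left out ...]
screwdriver [338. 263.] 0.42 [0.593 0.035 0.023]
scene paste_jar [243. 266.] 0.59 [ 0.651 -0.166  0.041]
scene paste_jar [344. 297.] 0.32 [0.677 0.058 0.006]
scene jig_plunger [347. 201.] 0.74 [0.359 0.031 0.021]
scene jig_plunger [500. 236.] 0.7 [0.441 0.403 0.021]
scene jig_plunger [337. 265.] 0.62 [0.596 0.031 0.023]
scene jig_plunger [463. 312.] 0.27 [0.686 0.306 0.009]
scene jig_bore [338. 264.] 0.73 [0.593 0.035 0.023]
scene jig_bore [501. 238.] 0.69 [0.476 0.397 0.044]
scene jig_bore [430. 201.] 0.46 [0.314 0.241 0.012]
scene leaf_bore [233. 184.] 0.94 [ 0.306 -0.286  0.007]
scene leaf_bore [209. 230.] 0.81 [ 0.509 -0.288  0.013]
scene leaf_bore [162. 207.] 0.72 [ 0.44  -0.432  0.01 ]
```

```bash
python3 - <<'E'
import cv2
p=cv2.imread('pics/top0.png'); cv2.imwrite('pics/topc.png',cv2.resize(p[120:360,120:520],(800,480),interpolation=cv2.INTER_CUBIC))
E
```

```text
(no output)
```

View pics/topc.png

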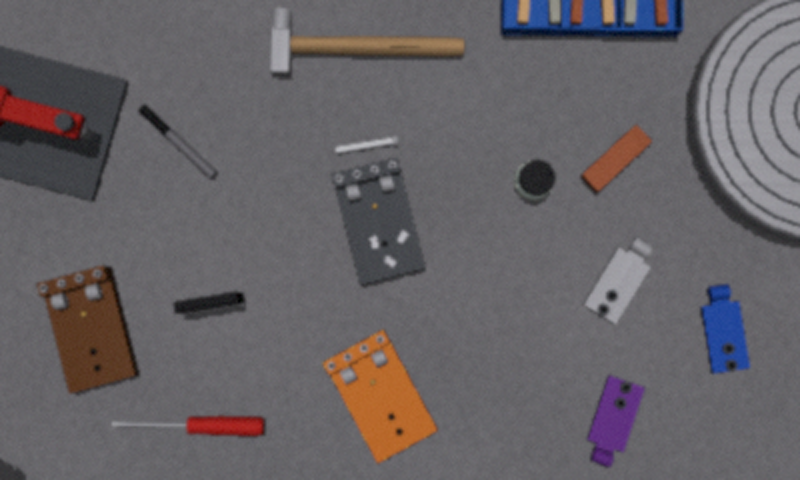

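```bash
cat >> h.py <<'E'
def rect(W,m):
    n,l,s,_=cv2.connectedComponentsWithStats(m.astype(np.uint8)); k=1+np.argmax(s[1:,4]); q=W[l==k][:,:2]
    (c,sz,a)=cv2.minAreaRect((q*1000).astype(np.float32)); return np.round(c,1),np.round(sz,1),round(a,1),s[k,4],np.round(np.median(W[l==k][:,2]),4)
E
python3 - <<'E'
from h import *
import plant; print([x for x in dir(plant) if x[0]!='_'], globals().get('tcp_to_grasp'))
f=np.load('pics/top0.npz'); W=f['W'];p=f['p'].astype(int)
def box(u0,u1,v0,v1):
    m=np.zeros((480,640),bool); m[v0:v1,u0:u1]=1; return m
z=W[...,2]
print('jig',rect(W,box(275,340,188,268)&(z>.015)))
print('scr',rect(W,box(200,248,255,285)&(z>.045)),rect(W,box(200,248,255,285)&(z>.01)))
print('leaf',rect(W,box(405,455,235,288)&(z>.004)))
c=camera_params('wrist'); o=get_obs(); print(c)
print(R.from_euler('xyz',o['orientation'],degrees=True).as_matrix().round(3))
W0=cam('wrist');print(-W0[1].T@W0[2], W0[1][2])
E
```

```text
['PlanningError', 'boxes_of', 'camera_params', 'close_job', 'get_obs', 'snapshot', 'tcp_to_grasp'] 0.0188
jig (array([572.1,  32.2]), array([150.8,  89.9]), 15.1, np.int32(1945), np.float64(0.0267))
scr (array([462.6, 251.7]), array([16. , 82.9]), 10.4, np.int32(209), np.float64(0.0564)) (array([461.6, 252. ]), array([18.9, 84.1]), 9.4, np.int32(256), np.float64(0.0556))
leaf (array([ 502. , -293.6]), array([ 58.8, 124.9]), 54.0, np.int32(764), np.float64(0.0112))
{'fx': 371.6084686187454, 'fy': 371.6084686187454, 'cx': 318.1358572440871, 'cy': 243.97693184519773, 'rvec': array([-1.57516951,  2.51280136,  0.3674402 ]), 'tvec': array([ 0.67552601, -0.03523283,  0.39130176])}
[[ 0.    -0.437 -0.899]
 [-0.    -0.899  0.437]
 [-1.     0.    -0.   ]]
[0.36469627 0.57373141 0.38538645] [-0.25719907  0.12511862 -0.95822438]
```

```bash
cat >> h.py <<'E'
def go(x,y,z,ang):
    """shift in present tool axes (mm), twist (rad) to put TCP at x,y,z with jaw axis at ang deg (mod 180)"""
    o=get_obs(); M=R.from_euler('xyz',o['orientation'],degrees=True).as_matrix()
    d=M.T@(np.array([x,y,z])-o['tool_pos'])*1000
    a=np.degrees(np.arctan2(M[1,1],M[0,1])); t=(a-ang+90)%180-90
    b=np.radians(t); c,s=np.cos(b),np.sin(b)
    d2=np.array([d[0],c*d[1]+s*d[2],-s*d[1]+c*d[2]])
    print('t',round(o['clock'],2),'tcp',np.round(o['tool_pos']*1000,1),'jaw',round(a,2),'F',np.round(o['force'],1),'open',round(o['opening']*1000,1),'j6',round(o['joint_pos'][5],1))
    print('  shift now',np.round(d,1),'| twist',round(b,4),'(deg %.1f)'%t,'| shift if twisted first',np.round(d2,1))
E
python3 -m pendant '[{"claw":60,"linear":[10,24.6,-30.5],"twist":0},{"claw":60,"linear":[10,24.6,-30.5],"twist":0},{"claw":60,"linear":[10,24.6,-30.5],"twist":0},{"claw":60,"linear":[10,24.6,-30.5],"twist":0},{"claw":60,"linear":[10,24.6,-30.5],"twist":0},{"claw":60,"linear":[10,24.6,-30.5],"twist":0},{"claw":60,"linear":[10,24.6,-30.5],"twist":0},{"claw":60,"linear":[10,24.6,-30.5],"twist":0},{"claw":60,"linear":[10,24.6,-30.5],"twist":0},{"claw":60,"linear":[10,24.6,-30.5],"twist":0}]'
python3 -m pendant '[{"claw":60,"linear":[0,0,0],"twist":0.119},{"claw":60,"linear":[0,0,0],"twist":0.119},{"claw":60,"linear":[0,0,0],"twist":0.119},{"claw":60,"linear":[0,0,0],"twist":0.119},{"claw":60,"linear":[0,0,0],"twist":0.119},{"claw":60,"linear":[0,0,0],"twist":0.119},{"claw":60,"linear":[0,0,0],"twist":0.119},{"claw":60,"linear":[0,0,0],"twist":0.119},{"claw":60,"linear":[0,0,0],"twist":0},{"claw":60,"linear":[0,0,0],"twist":0}]'
python3 - <<'E'
from h import *
go(.462,.252,.03,9.5)
p,d,W=shot('wrist','w1')
print('scr',proj('wrist',[.462,.252,.056]),proj('wrist',[.5724,.0296,.025]))
z=W[...,2]; 
m=(z>.048)&(z<.062)&(np.hypot(W[...,0]-.462,W[...,1]-.252)<.06); print(m.sum()); 
if m.sum()>50: print(rect(W,m))
E
```

```text
clock: 2.23
tool_pos: [0.4625, 0.2507, 0.1266]
orientation: [-110.5, 89.9, 43.6]
force: [0.9, -0.8, 0.5]
opening: 0.06
clock: 3.07
tool_pos: [0.462, 0.2523, 0.1267]
orientation: [-64.7, 90.0, 35.0]
force: [-0.2, 0.3, 0.2]
opening: 0.0601
t 3.07 tcp [462.  252.3 126.7] jaw -170.27 F [-0.2  0.3  0.2] open 60.1 j6 -40.3
  shift now [96.7  0.1 -0.3] | twist 0.0039 (deg 0.2) | shift if twisted first [96.7  0.1 -0.3]
scr [[318.02146162 255.4075182 ]] [[ 188.79393294 -175.53979925]]
3000
(array([461.3, 252. ]), array([15.8, 83.7]), 10.4, np.int32(3000), np.float64(0.0564))
```

View pics/w1.png

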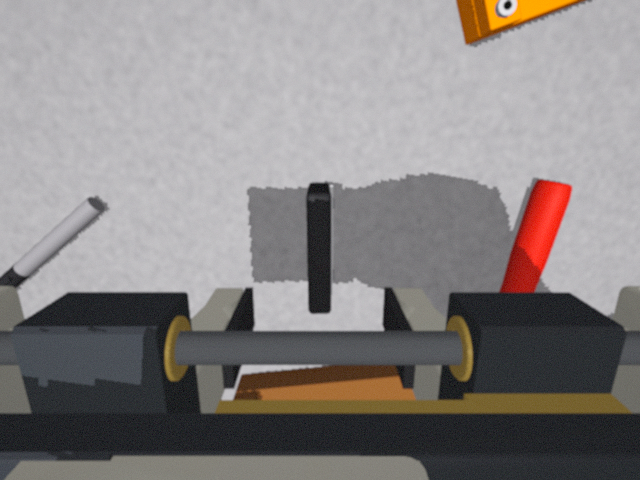

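```bash

python3 -m pendant '[{"claw":60,"linear":[24,0,0],"twist":0.004},{"claw":60,"linear":[24,0,0],"twist":0},{"claw":60,"linear":[24,0,0],"twist":0},{"claw":60,"linear":[24.7,0,0],"twist":0},{"claw":60,"linear":[0,0,0],"twist":0},{"claw":5,"linear":[0,0,0],"twist":0},{"claw":5,"linear":[0,0,0],"twist":0},{"claw":5,"linear":[0,0,0],"twist":0},{"claw":5,"linear":[0,0,0],"twist":0},{"claw":5,"linear":[0,0,0],"twist":0}]'
python3 - <<'E'
from h import *
th=np.radians(15.1); a=np.array([np.cos(th),np.sin(th)]); q=np.array([.5624,.0296])+a*.010
go(.462,.252,.13,9.5)
go(q[0],q[1],.055,15.1)
E
```

```text
clock: 3.95
tool_pos: [0.4625, 0.2529, 0.0311]
orientation: [-51.6, 89.9, 47.7]
force: [0.3, -0.3, -0.5]
opening: 0.0324
t 3.95 tcp [462.5 252.9  31.1] jaw -170.69 F [ 0.3 -0.3 -0.5] open 32.4 j6 -40.7
  shift now [-98.9   0.4  -0.6] | twist -0.0033 (deg -0.2) | shift if twisted first [-98.9   0.4  -0.6]
t 3.95 tcp [462.5 252.9  31.1] jaw -170.69 F [ 0.3 -0.3 -0.5] open 32.4 j6 -40.7
  shift now [ -24.1  -72.5 -235.5] | twist -0.1011 (deg -5.8) | shift if twisted first [ -24.1  -48.4 -241.6]
```

```bash

python3 -m pendant '[{"claw":5,"linear":[0,0,0],"twist":0},{"claw":5,"linear":[0,0,0],"twist":0},{"claw":5,"linear":[0,0,0],"twist":0},{"claw":5,"linear":[0,0,0],"twist":0},{"claw":5,"linear":[-10,0,0],"twist":0},{"claw":5,"linear":[-25,0,0],"twist":0},{"claw":5,"linear":[-30,0,0],"twist":0},{"claw":5,"linear":[-30,0,0],"twist":0},{"claw":5,"linear":[-25,0,0],"twist":0},{"claw":5,"linear":[0,0,0],"twist":0}]'
python3 - <<'E'
from h import *
go(.55,.145,.15,15.1)
E
```

```text
clock: 4.78
tool_pos: [0.4642, 0.2541, 0.1557]
orientation: [-59.3, 89.5, 40.1]
force: [0.6, 1.0, -1.2]
opening: 0.0158
t 4.78 tcp [464.2 254.1 155.7] jaw -170.66 F [ 0.6  1.  -1.2] open 15.8 j6 -40.7
  shift now [   5.7  -66.9 -121.6] | twist -0.1006 (deg -5.8) | shift if twisted first [   5.7  -54.4 -127.7]
```

```bash

python3 -m pendant '[{"claw":5,"linear":[0,0,0],"twist":-0.1006},{"claw":5,"linear":[0,-9,-21.3],"twist":0},{"claw":5,"linear":[0,-9,-21.3],"twist":0},{"claw":5,"linear":[0,-9,-21.3],"twist":0},{"claw":5,"linear":[0,-9,-21.3],"twist":0},{"claw":5,"linear":[0,-9,-21.3],"twist":0},{"claw":5,"linear":[0,-9,-21.3],"twist":0},{"claw":5,"linear":[0,0,0],"twist":0},{"claw":5,"linear":[0,0,0],"twist":0},{"claw":5,"linear":[0,0,0],"twist":0}]'
python3 - <<'E'
from h import *
p,d,W=shot('wrist','w2')
th=np.radians(15.1)
def J(x,y,z): return [.5624+x*np.cos(th)-y*np.sin(th),.0296+x*np.sin(th)+y*np.cos(th),z]
pts=[J(-.065,.045,.025),J(-.065,-.045,.025),J(.085,-.045,.041),J(.085,.045,.041),J(.031,0,.029),J(.055,.015,.045),J(.055,-.015,.045)]
im=p[:,:,::-1].copy()
for u,v in proj('wrist',pts): cv2.circle(im,(int(round(u)),int(round(v))),4,(0,255,0),1)
cv2.imwrite('pics/w2a.png',im)
go(*J(.010,0,.055),15.1)
z=W[...,2]; m=(z>.018)&(np.hypot(W[...,0]-.572,W[...,1]-.032)<.1)&(W[...,1]<.1); print(rect(W,m))
E
```

```text
clock: 5.62
tool_pos: [0.5468, 0.1427, 0.1496]
orientation: [89.4, 89.9, -165.6]
force: [-0.2, 0.3, -1.1]
opening: 0.0157
t 5.67 tcp [546.8 143.1 149.7] jaw -164.95 F [-0.1 -0.2 -0.8] open 16.1 j6 -19.4
  shift now [  94.7    4.3 -113.6] | twist -0.0009 (deg -0.1) | shift if twisted first [  94.7    4.4 -113.6]
(array([570.9,  32.2]), array([150.4,  89.8]), 15.2, np.int32(30598), np.float64(0.0259))
```

View pics/w2a.png

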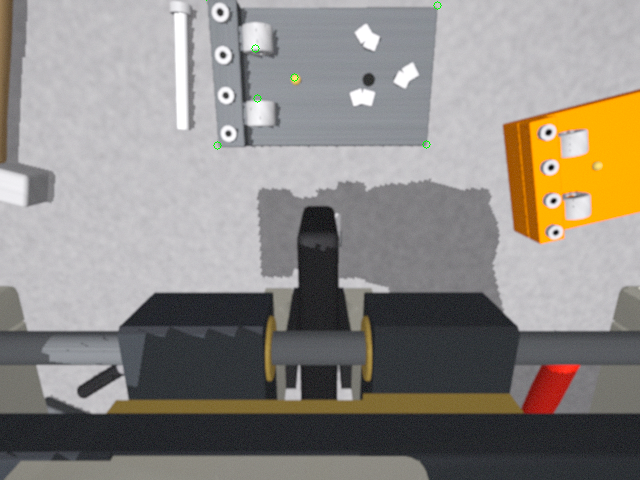

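```bash

python3 -m pendant '[{"claw":5,"linear":[0,1.4,-28.4],"twist":0},{"claw":5,"linear":[0,1,-28.4],"twist":0},{"claw":5,"linear":[0,1,-28.4],"twist":0},{"claw":5,"linear":[0,1,-28.4],"twist":0},{"claw":5,"linear":[25,0,0],"twist":0},{"claw":5,"linear":[25,0,0],"twist":0},{"claw":5,"linear":[25,0,0],"twist":0},{"claw":5,"linear":[14,0,0],"twist":0},{"claw":5,"linear":[3,0,0],"twist":0},{"claw":5,"linear":[0,0,0],"twist":0}]'
python3 - <<'E'
from h import *
th=np.radians(15.2)
go(.5618+.01*np.cos(th),.0296+.01*np.sin(th),.055,15.2)
E
```

```text
clock: 6.5
tool_pos: [0.5718, 0.0326, 0.0572]
orientation: [98.5, 89.9, -156.4]
force: [0.3, 0.3, -1.4]
opening: 0.0157
t 6.5 tcp [571.8  32.6  57.2] jaw -164.89 F [ 0.3  0.3 -1.4] open 15.7 j6 -7.7
  shift now [ 2.2  0.4 -0.2] | twist -0.0015 (deg -0.1) | shift if twisted first [ 2.2  0.4 -0.2]
```

```bash

python3 -m pendant '[{"claw":5,"linear":[1,0,0],"twist":0},{"claw":5,"linear":[1,0,0],"twist":0},{"claw":5,"linear":[0.5,0,0],"twist":0},{"claw":5,"linear":[0,0,0],"twist":0},{"claw":5,"linear":[0,0,0],"twist":0},{"claw":5,"linear":[0,0,0],"twist":0},{"claw":5,"linear":[0,0,0],"twist":0},{"claw":5,"linear":[0,0,0],"twist":0},{"claw":5,"linear":[0,0,0],"twist":0},{"claw":5,"linear":[0,0,0],"twist":0}]'
```

```text
clock: 7.33
tool_pos: [0.5725, 0.032, 0.0553]
orientation: [117.4, 90.0, -137.6]
force: [-0.3, 0.5, -2.4]
opening: 0.0161
```

```bash

python3 -m pendant '[{"claw":5,"linear":[0.5,0,0],"twist":0},{"claw":5,"linear":[0.5,0,0],"twist":0},{"claw":5,"linear":[0,0,0],"twist":0},{"claw":5,"linear":[0,0,0],"twist":0},{"claw":5,"linear":[0,0,0],"twist":0},{"claw":5,"linear":[0,0,0],"twist":0},{"claw":5,"linear":[0,0,0],"twist":0},{"claw":5,"linear":[0,0,0],"twist":0},{"claw":5,"linear":[0,0,0],"twist":0},{"claw":5,"linear":[0,0,0],"twist":0}]'
```

```text
clock: 8.17
tool_pos: [0.5726, 0.032, 0.0553]
orientation: [-118.4, 90.0, -13.4]
force: [-4.0, 0.3, 8.2]
opening: 0.0159
```

```bash

python3 -m pendant '[{"claw":5,"linear":[0,4,0],"twist":0},{"claw":5,"linear":[0,8,0],"twist":0},{"claw":5,"linear":[0,8,0],"twist":0},{"claw":5,"linear":[0,8,0],"twist":0},{"claw":5,"linear":[0,8,0],"twist":0},{"claw":5,"linear":[0,8,0],"twist":0},{"claw":5,"linear":[0,8,0],"twist":0},{"claw":5,"linear":[0,8,0],"twist":0},{"claw":5,"linear":[0,8,0],"twist":0},{"claw":5,"linear":[0,8,0],"twist":0}]'
python3 -m pendant '[{"claw":5,"linear":[0,8,0],"twist":0},{"claw":5,"linear":[0,4,0],"twist":0},{"claw":5,"linear":[0,0,0],"twist":0},{"claw":5,"linear":[-20,0,0],"twist":0},{"claw":5,"linear":[-30,0,0],"twist":0},{"claw":5,"linear":[-30,0,0],"twist":0},{"claw":5,"linear":[0,0,30],"twist":0},{"claw":5,"linear":[0,0,40],"twist":0},{"claw":5,"linear":[0,0,40],"twist":0},{"claw":5,"linear":[0,0,0],"twist":0}]'
python3 - <<'E'
from h import *
p,d,W=shot('wrist','w3')
for b in boxes_of('wrist','chip0'):
    u,v=map(int,b['xy']); print(u,v,round(b['confidence'],2),np.round(W[v,u],4))
go(.462,.252,.0305,9.5)
E
```

```text
clock: 9.0
tool_pos: [0.4996, 0.0126, 0.0551]
orientation: [-88.6, 89.8, 16.5]
force: [3.9, 0.7, 5.2]
opening: 0.0161
clock: 9.83
tool_pos: [0.4572, 0.1195, 0.134]
orientation: [61.8, 89.9, 167.0]
force: [-0.5, 0.2, -1.3]
opening: 0.0159
315 73 0.76 [0.4899 0.0078 0.0124]
324 35 0.65 [ 0.4905 -0.0181  0.005 ]
335 110 0.51 [0.4696 0.0268 0.0044]
t 9.93 tcp [457.5 116.3 133.5] jaw -164.78 F [ 0.6 -0.7 -2.2] open 16.0 j6 -23.0
  shift now [102.9 -40.3 129.8] | twist 0.0998 (deg 5.7) | shift if twisted first [102.9 -27.1 133.2]
```

View pics/w3.png

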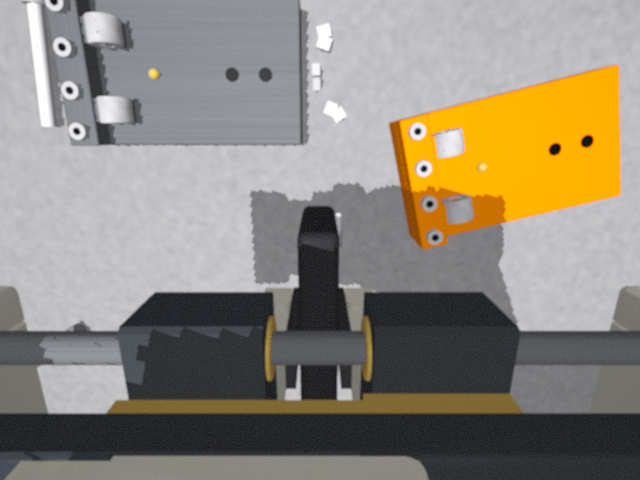

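```bash

python3 -m pendant '[{"claw":5,"linear":[0,0,0],"twist":0.1},{"claw":5,"linear":[0,-6.8,33.3],"twist":0},{"claw":5,"linear":[0,-6.8,33.3],"twist":0},{"claw":5,"linear":[0,-6.8,33.3],"twist":0},{"claw":5,"linear":[0,-6.7,33.3],"twist":0},{"claw":5,"linear":[30,0,0],"twist":0},{"claw":5,"linear":[30,0,0],"twist":0},{"claw":5,"linear":[25,0,0],"twist":0},{"claw":5,"linear":[11,0,0],"twist":0},{"claw":5,"linear":[0,0,0],"twist":0}]'
python3 - <<'E'
from h import *
go(.462,.252,.0305,9.5)
E
```

```text
clock: 10.77
tool_pos: [0.4622, 0.248, 0.0346]
orientation: [125.8, 89.5, -135.0]
force: [-1.0, -0.4, -0.8]
opening: 0.0158
t 10.77 tcp [462.2 248.   34.6] jaw -170.8 F [-1.  -0.4 -0.8] open 15.8 j6 -40.4
  shift now [ 4.1 -0.5  4. ] | twist -0.0053 (deg -0.3) | shift if twisted first [ 4.1 -0.5  4. ]
```

```bash

python3 -m pendant '[{"claw":5,"linear":[1,0,0],"twist":0},{"claw":5,"linear":[1,0,0],"twist":0},{"claw":5,"linear":[1,0,0],"twist":0},{"claw":5,"linear":[0,0,0],"twist":0},{"claw":5,"linear":[0,0,0],"twist":0},{"claw":5,"linear":[0,0,0],"twist":0},{"claw":5,"linear":[0,0,0],"twist":0},{"claw":5,"linear":[0,0,0],"twist":0},{"claw":5,"linear":[0,0,0],"twist":0},{"claw":5,"linear":[0,0,0],"twist":0}]'
```

```text
clock: 11.6
tool_pos: [0.4641, 0.2513, 0.0354]
orientation: [-89.6, 90.0, 9.7]
force: [-0.1, -0.3, -1.0]
opening: 0.0155
```

```bash

python3 -m pendant '[{"claw":5,"linear":[1,0,0],"twist":0},{"claw":5,"linear":[0,0,0],"twist":0},{"claw":5,"linear":[0,0,0],"twist":0},{"claw":5,"linear":[0,0,0],"twist":0},{"claw":5,"linear":[0,0,0],"twist":0},{"claw":5,"linear":[0,0,0],"twist":0},{"claw":5,"linear":[0,0,0],"twist":0},{"claw":5,"linear":[0,0,0],"twist":0},{"claw":5,"linear":[0,0,0],"twist":0},{"claw":5,"linear":[0,0,0],"twist":0}]'
python3 - <<'E'
from h import *
go(.462,.252,.0305,9.5)
snapshot('wrist');go(.462,.252,.0305,9.5)
p,d,W=shot('wrist','w4');go(.462,.252,.0305,9.5)
z=W[...,2]; m=(np.abs(W[...,0]-.462)<.04)&(np.abs(W[...,1]-.2)<.03)
print(np.nanpercentile(z[m],[1,50,90,99]))
E
```

```text
clock: 12.43
tool_pos: [0.4642, 0.2513, 0.0344]
orientation: [-97.7, 90.0, 1.6]
force: [0.2, 0.4, -2.2]
opening: 0.0157
t 12.43 tcp [464.2 251.3  34.4] jaw -170.68 F [ 0.2  0.4 -2.2] open 15.7 j6 -40.4
  shift now [3.9 2.  1.1] | twist -0.0032 (deg -0.2) | shift if twisted first [3.9 2.  1.1]
t 12.48 tcp [464.1 251.3  34.4] jaw -170.68 F [ 0.6  1.  -1.6] open 16.0 j6 -40.4
  shift now [3.9 2.  1.1] | twist -0.0032 (deg -0.2) | shift if twisted first [3.9 2.  1.1]
t 12.53 tcp [464.2 251.3  34.4] jaw -170.69 F [ 0.8 -1.1 -1.9] open 15.9 j6 -40.4
  shift now [3.9 2.  1.1] | twist -0.0032 (deg -0.2) | shift if twisted first [3.9 2.  1.1]
[-0.00046978  0.1244914   0.14356242  0.14804655]
```

```bash

python3 -m pendant '[{"claw":5,"linear":[1,0,0],"twist":0},{"claw":5,"linear":[1,0,0],"twist":0},{"claw":5,"linear":[1,0,0],"twist":0},{"claw":5,"linear":[0.5,0,0],"twist":0},{"claw":5,"linear":[0,0,0],"twist":0},{"claw":5,"linear":[0,0,0],"twist":0},{"claw":5,"linear":[0,0,0],"twist":0},{"claw":5,"linear":[0,0,0],"twist":0},{"claw":5,"linear":[0,0,0],"twist":0},{"claw":5,"linear":[0,0,0],"twist":0}]'
```

```text
clock: 13.37
tool_pos: [0.4642, 0.2513, 0.0309]
orientation: [-56.4, 90.0, 43.0]
force: [-0.1, -0.2, -1.6]
opening: 0.0161
```

```bash

python3 -m pendant '[{"claw":5,"linear":[0.5,0,0],"twist":0},{"claw":5,"linear":[0,0,0],"twist":0},{"claw":40,"linear":[0,0,0],"twist":0},{"claw":40,"linear":[0,0,0],"twist":0},{"claw":60,"linear":[0,0,0],"twist":0},{"claw":60,"linear":[0,0,0],"twist":0},{"claw":75,"linear":[0,0,0],"twist":0},{"claw":75,"linear":[-10,0,0],"twist":0},{"claw":75,"linear":[-40,0,0],"twist":0},{"claw":75,"linear":[-40,0,0],"twist":0}]'
python3 - <<'E'
from h import *
p,d,W=shot('wrist','w5')
z=W[...,2]; m=(z>.045)&(z<.066)&(np.hypot(W[...,0]-.462,W[...,1]-.252)<.06); print(m.sum(),rect(W,m))
f=np.load('pics/top0.npz'); W=f['W']; z=W[...,2]
# leaf plate: colour+height in top view
m=np.zeros((480,640),bool); m[235:288,405:455]=1; m&=(z>.005)
l=W[m]; print(m.sum(), l[:,2].max())
c=l[:,:2].mean(0); u,s,v=np.linalg.svd(l[:,:2]-c); print(c,v[0],np.degrees(np.arctan2(v[0][1],v[0][0])), ((l[:,:2]-c)@v[0]).min(),((l[:,:2]-c)@v[0]).max())
E
```

```text
clock: 14.2
tool_pos: [0.4631, 0.2501, 0.1206]
orientation: [130.1, 89.7, -130.6]
force: [0.8, 2.2, -0.5]
opening: 0.0635
3078 (array([463.7, 251. ]), array([16. , 83.8]), 9.7, np.int32(3078), np.float64(0.0564))
833 0.027329991274349978
[ 0.49552976 -0.28924024] [-0.87227986  0.48900701] 150.72466407895823 -0.08553818041995087 0.08480028659744701
```

```bash

python3 -m pendant '[{"claw":75,"linear":[-4,0,0],"twist":-0.1237},{"claw":75,"linear":[-4,0,0],"twist":-0.1237},{"claw":75,"linear":[-4,0,0],"twist":-0.1237},{"claw":75,"linear":[-4,0,0],"twist":-0.1237},{"claw":75,"linear":[-4,0,0],"twist":-0.1237},{"claw":75,"linear":[-4,0,0],"twist":-0.1237},{"claw":75,"linear":[-4,0,0],"twist":-0.1237},{"claw":75,"linear":[0,17,-8.3],"twist":0},{"claw":75,"linear":[0,34.3,-16.6],"twist":0},{"claw":75,"linear":[0,34.3,-16.6],"twist":0}]'
python3 -m pendant '[{"claw":75,"linear":[0,34.3,-16.6],"twist":0},{"claw":75,"linear":[0,34.3,-16.6],"twist":0},{"claw":75,"linear":[0,34.3,-16.6],"twist":0},{"claw":75,"linear":[0,34.3,-16.6],"twist":0},{"claw":75,"linear":[0,34.3,-16.6],"twist":0},{"claw":75,"linear":[0,34.3,-16.6],"twist":0},{"claw":75,"linear":[0,34.3,-16.6],"twist":0},{"claw":75,"linear":[0,34.3,-16.6],"twist":0},{"claw":75,"linear":[0,34.3,-16.6],"twist":0},{"claw":75,"linear":[0,34.3,-16.6],"twist":0}]'
python3 -m pendant '[{"claw":75,"linear":[0,17,-8],"twist":0},{"claw":75,"linear":[0,0,0],"twist":0},{"claw":75,"linear":[0,0,0],"twist":0},{"claw":75,"linear":[0,0,0],"twist":0},{"claw":75,"linear":[0,0,0],"twist":0},{"claw":75,"linear":[0,0,0],"twist":0},{"claw":75,"linear":[0,0,0],"twist":0},{"claw":75,"linear":[0,0,0],"twist":0},{"claw":75,"linear":[0,0,0],"twist":0},{"claw":75,"linear":[0,0,0],"twist":0}]'
python3 - <<'E'
from h import *
p,d,W=shot('wrist','w6')
z=W[...,2]; g=p.astype(int)
m=(z>.005)&(z<.03)&(np.hypot(W[...,0]-.4955,W[...,1]+.289)<.09)
print(m.sum(),rect(W,m))
pl=m&(z<.017); q=W[m][:,:2]; 
u,s,v=np.linalg.svd(q-q.mean(0)); ax=v[0]*np.sign(v[0][0]); print('svd yaw',np.degrees(np.arctan2(ax[1],ax[0])),q.mean(0))
go(.5,-.29,.1,-121)
E
```

```text
clock: 15.08
tool_pos: [0.4552, 0.1558, 0.1488]
orientation: [-117.1, 90.0, 31.9]
force: [0.1, -0.4, 0.1]
opening: 0.0745
clock: 15.92
tool_pos: [0.4198, -0.225, 0.1493]
orientation: [-156.1, 89.9, -7.2]
force: [1.5, 1.7, -0.1]
opening: 0.075
clock: 16.75
tool_pos: [0.4189, -0.2413, 0.1484]
orientation: [-154.6, 90.0, -5.7]
force: [-0.3, 0.0, 0.2]
opening: 0.075
9530 (array([ 500.5, -292.6]), array([ 50.1, 113. ]), 59.0, np.int32(9530), np.float64(0.0108))
svd yaw -31.138473850313403 [ 0.49904265 -0.29171471]
t 16.8 tcp [ 418.8 -241.4  148.4] jaw -121.05 F [-0.6  0.   0.7] open 74.9 j6 65.5
  shift now [ 48.4  -0.2 -94.6] | twist -0.0009 (deg -0.0) | shift if twisted first [ 48.4  -0.1 -94.6]
```

View pics/w6.png

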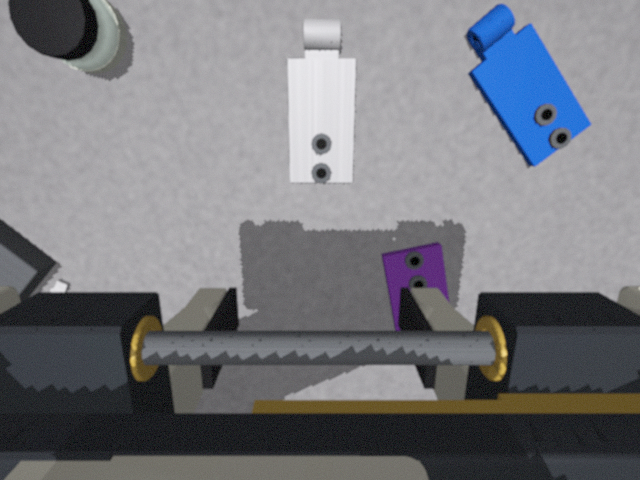

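```bash

python3 -m pendant '[{"claw":75,"linear":[0,0.7,-36.4],"twist":0},{"claw":75,"linear":[0,0.5,-36.5],"twist":0},{"claw":75,"linear":[0,0.5,-36.5],"twist":0},{"claw":75,"linear":[30,0,0],"twist":0},{"claw":75,"linear":[30,0,0],"twist":0},{"claw":75,"linear":[30,0,0],"twist":0},{"claw":75,"linear":[30,0,0],"twist":0},{"claw":75,"linear":[15,0,0],"twist":0},{"claw":75,"linear":[0,0,0],"twist":0},{"claw":75,"linear":[0,0,0],"twist":0}]'
python3 - <<'E'
from h import *
go(.5116,-.2993,.002,-121)
E
```

```text
clock: 17.63
tool_pos: [0.5112, -0.2995, 0.0127]
orientation: [24.9, 89.9, 173.8]
force: [0.3, -0.1, 0.5]
opening: 0.0748
t 17.63 tcp [ 511.2 -299.5   12.7] jaw -121.06 F [ 0.3 -0.1  0.5] open 74.8 j6 70.4
  shift now [10.7 -0.4 -0.3] | twist -0.001 (deg -0.1) | shift if twisted first [10.7 -0.4 -0.3]
```

Down to z≈2 mm, then close.

```bash

python3 -m pendant '[{"claw":75,"linear":[5,0,0],"twist":0},{"claw":75,"linear":[3,0,0],"twist":0},{"claw":75,"linear":[2.3,0,0],"twist":0},{"claw":75,"linear":[0,0,0],"twist":0},{"claw":60,"linear":[0,0,0],"twist":0},{"claw":40,"linear":[0,0,0],"twist":0},{"claw":40,"linear":[0,0,0],"twist":0},{"claw":40,"linear":[0,0,0],"twist":0},{"claw":40,"linear":[0,0,0],"twist":0},{"claw":40,"linear":[0,0,0],"twist":0}]'
python3 - <<'E'
from h import *
go(.5116,-.2993,.15,-121)
E
```

```text
clock: 18.47
tool_pos: [0.5117, -0.2996, 0.0032]
orientation: [168.9, 90.0, -42.1]
force: [-0.5, 0.2, 1.5]
opening: 0.0495
t 18.47 tcp [ 511.7 -299.6    3.2] jaw -121.07 F [-0.5  0.2  1.5] open 49.5 j6 70.4
  shift now [-146.8   -0.2    0.2] | twist -0.0012 (deg -0.1) | shift if twisted first [-146.8   -0.2    0.2]
```

```bash

python3 -m pendant '[{"claw":40,"linear":[-5,0,0],"twist":0},{"claw":40,"linear":[-10,0,0],"twist":0},{"claw":40,"linear":[-20,0,0],"twist":0},{"claw":40,"linear":[-25,0,0],"twist":0},{"claw":40,"linear":[-25,0,0],"twist":0},{"claw":40,"linear":[-20,0,0],"twist":0},{"claw":40,"linear":[-10,0,0],"twist":0},{"claw":40,"linear":[-5,0,0],"twist":0},{"claw":40,"linear":[0,0,0],"twist":0},{"claw":40,"linear":[0,0,0],"twist":0}]'
python3 -m pendant '[{"claw":40,"linear":[0,0,0],"twist":-0.05},{"claw":40,"linear":[0,0,0],"twist":-0.1},{"claw":40,"linear":[0,0,0],"twist":-0.12},{"claw":40,"linear":[0,0,0],"twist":-0.12},{"claw":40,"linear":[0,0,0],"twist":-0.12},{"claw":40,"linear":[0,0,0],"twist":-0.12},{"claw":40,"linear":[0,0,0],"twist":-0.1},{"claw":40,"linear":[0,0,0],"twist":-0.077},{"claw":40,"linear":[0,0,0],"twist":0},{"claw":40,"linear":[0,0,0],"twist":0}]'
python3 - <<'E'
from h import *
th=np.radians(15.2); a=np.array([np.cos(th),np.sin(th)]); q=np.array([.5618,.0296])+a*.020
print(q); go(q[0],q[1],.12,-74.8)
E
```

```text
clock: 19.3
tool_pos: [0.5109, -0.2992, 0.1222]
orientation: [-1.6, 89.9, 147.3]
force: [-0.7, 0.1, -4.8]
opening: 0.0495
clock: 20.13
tool_pos: [0.5108, -0.2993, 0.1216]
orientation: [-32.5, 89.9, 162.5]
force: [-1.0, -0.6, -3.1]
opening: 0.0498
[0.58110033 0.03484378]
t 20.13 tcp [ 510.8 -299.3  121.6] jaw -74.99 F [-1.  -0.6 -3.1] open 49.8 j6 116.5
  shift now [   1.6 -304.5 -154.4] | twist -0.0033 (deg -0.2) | shift if twisted first [   1.6 -304.  -155.4]
```

```bash

python3 -m pendant '[{"claw":40,"linear":[0,-10,-5],"twist":-0.0033},{"claw":40,"linear":[0,-20,-10],"twist":0},{"claw":40,"linear":[0,-30,-16],"twist":0},{"claw":40,"linear":[0,-35,-18],"twist":0},{"claw":40,"linear":[0,-36,-18.2],"twist":0},{"claw":40,"linear":[0,-36,-18.2],"twist":0},{"claw":40,"linear":[0,-36,-18.2],"twist":0},{"claw":40,"linear":[0,-36,-18.2],"twist":0},{"claw":40,"linear":[0,-30,-16],"twist":0},{"claw":40,"linear":[0,-20,-10],"twist":0}]'
python3 -m pendant '[{"claw":40,"linear":[0,-10,-5],"twist":0},{"claw":40,"linear":[0,-5,-2.8],"twist":0},{"claw":40,"linear":[0,0,0],"twist":0},{"claw":40,"linear":[20,0,0],"twist":0},{"claw":40,"linear":[15,0,0],"twist":0},{"claw":40,"linear":[0,0,0],"twist":0},{"claw":40,"linear":[0,0,0],"twist":0},{"claw":40,"linear":[0,0,0],"twist":0},{"claw":40,"linear":[0,0,0],"twist":0},{"claw":40,"linear":[0,0,0],"twist":0}]'
python3 - <<'E'
from h import *
go(.5811,.0348,.06,-74.8)
p,d,W=shot('wrist','w7')
E
```

```text
clock: 20.97
tool_pos: [0.578, 0.0219, 0.1229]
orientation: [-156.5, 90.0, 38.8]
force: [0.4, -0.2, -3.7]
opening: 0.0496
clock: 21.8
tool_pos: [0.5818, 0.0346, 0.0891]
orientation: [-179.4, 89.9, 16.0]
force: [0.1, 0.5, -4.1]
opening: 0.0496
t 21.8 tcp [581.8  34.6  89.1] jaw -74.67 F [ 0.1  0.5 -4.1] open 49.6 j6 82.7
  shift now [29.1 -0.4  0.7] | twist 0.0022 (deg 0.1) | shift if twisted first [29.1 -0.4  0.7]
```

View pics/w7.png

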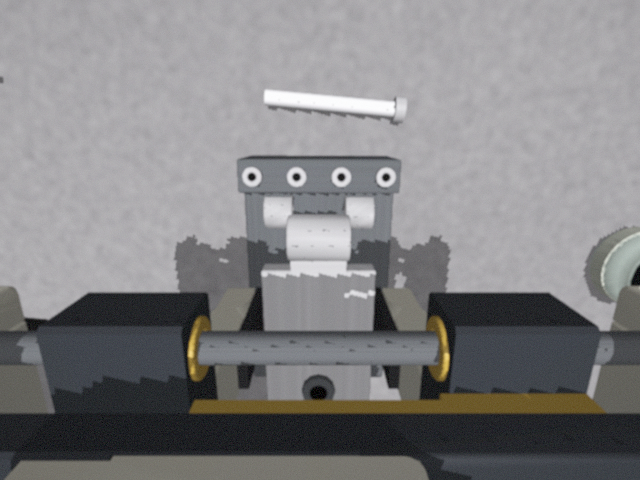

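```bash
cat > m.py <<'E'
from h import *
def meas(name,th=15.2):
    cp=cam('wrist'); o=get_obs(); p,d,W=shot('wrist',name)
    t=np.radians(th); e=np.array([np.cos(t),np.sin(t)]); f=np.array([-e[1],e[0]]); O=np.array([.5618,.0296])
    X=(W[...,:2]-O)@e*1000; Y=(W[...,:2]-O)@f*1000; Z=W[...,2]*1000
    print('tcp in jig', np.round([(o['tool_pos'][:2]-O)@e*1000,(o['tool_pos'][:2]-O)@f*1000,o['tool_pos'][2]*1000],2),'F',np.round(o['force'],1))
    lz=o['tool_pos'][2]*1000-3.2   # leaf underside
    def cyl(m,r=10):
        x,y,z=X[m],Y[m],Z[m]
        A=np.c_[2*x,2*z,np.ones_like(x)]
        from scipy.optimize import least_squares
        s=least_squares(lambda q:np.hypot(x-q[0]-q[2]*(y-np.median(y)),z-q[1])-r,[np.median(x),np.median(z)-8,0],loss='soft_l1',f_scale=.5).x
        return 'xc %.2f zc %.2f slope %.4f y[%.2f %.2f] n %d'%(s[0],s[1],s[2],*np.percentile(y,[1,99]),m.sum())
    a=(Y>14)&(Y<33)&(X>42)&(X<64)&(Z>31)&(Z<48); print('jigL',cyl(a))
    b=(Y<-14)&(Y>-33)&(X>42)&(X<64)&(Z>31)&(Z<48); print('jigR',cyl(b))
    k=(np.abs(Y)<16)&(X>42)&(X<68)&(Z>lz+11)&(Z<lz+24); print('leafK',cyl(k),'lz',round(lz,1))
    pl=(np.abs(Y)<20)&(X>8)&(X<36)&(Z>lz+5)&(Z<lz+14); x,y,z=X[pl],Y[pl],Z[pl]
    c=np.linalg.lstsq(np.c_[x-20,y,np.ones_like(x)],z,rcond=None)[0]; print('plate pitch dz/dx %.4f roll %.4f ztop@20 %.2f n %d'%(*c,pl.sum()))
    j=(np.abs(Y)<40)&(X>60)&(X<90)&(Z>39)&(Z<44); print('jamb X',np.percentile(X[j],[1,99]).round(2),'Y',np.percentile(Y[j],[.5,99.5]).round(2),'Z',np.median(Z[j]).round(2))
    s=j&(Y>-42); i=[]
    q=np.c_[X[j],Y[j]]; r=cv2.minAreaRect(q.astype(np.float32)); print(np.round(r[0],2),np.round(r[1],2),round(r[2],2))
E
python3 - <<'E'
from m import *
meas('w8')
E
```

```text
tcp in jig [20.5  -0.26 88.95] F [ 0.6  0.7 -3.4]
jigL xc 54.78 zc 35.35 slope 0.0261 y[15.09 30.63] n 834
jigR xc 54.83 zc 35.34 slope -0.0324 y[-30.56 -15.05] n 833
leafK xc 55.76 zc 96.35 slope -0.0080 y[-12.19 12.91] n 3092 lz 85.7
plate pitch dz/dx 0.0097 roll 0.0016 ztop@20 96.28 n 4369
jamb X [60.64 84.96] Y [-39.38  39.39] Z 41.54
[72.56 -0.  ] [25.   80.01] 0.11
```

```bash

python3 -m pendant '[{"claw":40,"linear":[0,0.35,0.95],"twist":0.006},{"claw":40,"linear":[8,0,0],"twist":0},{"claw":40,"linear":[8,0,0],"twist":0},{"claw":40,"linear":[8,0,0],"twist":0},{"claw":40,"linear":[6,0,0],"twist":0},{"claw":40,"linear":[4,0,0],"twist":0},{"claw":40,"linear":[0,0,0],"twist":0},{"claw":40,"linear":[0,0,0],"twist":0},{"claw":40,"linear":[0,0,0],"twist":0},{"claw":40,"linear":[0,0,0],"twist":0}]'
python3 - <<'E'
from m import *
meas('w9')
E
```

```text
clock: 22.73
tool_pos: [0.5807, 0.0343, 0.0544]
orientation: [179.1, 90.0, 14.1]
force: [0.6, -0.1, -4.1]
opening: 0.0495
tcp in jig [19.47 -0.4  54.44] F [ 0.6 -0.1 -4.1]
jigL xc 54.77 zc 35.35 slope 0.0143 y[15.12 30.58] n 1235
jigR xc 54.81 zc 35.36 slope -0.0110 y[-30.49 -15.02] n 1249
leafK xc 54.76 zc 61.83 slope 0.0012 y[-12.55 12.58] n 3056 lz 51.2
plate pitch dz/dx 0.0093 roll 0.0017 ztop@20 61.76 n 4559
jamb X [60.69 84.77] Y [-39.21  39.33] Z 41.57
[7.258e+01 2.000e-02] [79.98 25.  ] 89.88
```

```bash

python3 -m pendant '[{"claw":40,"linear":[5,0,0],"twist":0},{"claw":40,"linear":[5,0,0],"twist":0},{"claw":40,"linear":[5,0,0],"twist":0},{"claw":40,"linear":[4,0,0],"twist":0},{"claw":40,"linear":[3,0,0],"twist":0},{"claw":40,"linear":[2,0,0],"twist":0},{"claw":40,"linear":[1,0,0],"twist":0},{"claw":40,"linear":[0.5,0,0],"twist":0},{"claw":40,"linear":[0,0,0],"twist":0},{"claw":40,"linear":[0,0,0],"twist":0}]'
python3 -m pendant '[{"claw":40,"linear":[0.5,0,0],"twist":0},{"claw":40,"linear":[0.5,0,0],"twist":0},{"claw":40,"linear":[0.2,0,0],"twist":0},{"claw":40,"linear":[0,0,0],"twist":0},{"claw":40,"linear":[0,0,0],"twist":0},{"claw":40,"linear":[0,0,0],"twist":0},{"claw":40,"linear":[0,0,0],"twist":0},{"claw":40,"linear":[0,0,0],"twist":0},{"claw":40,"linear":[0,0,0],"twist":0},{"claw":40,"linear":[0,0,0],"twist":0}]'
python3 - <<'E'
from m import *
meas('w10')
E
```

```text
clock: 23.62
tool_pos: [0.5801, 0.0341, 0.0288]
orientation: [13.7, 90.0, -151.3]
force: [-4.0, -0.9, 2.2]
opening: 0.0494
clock: 24.45
tool_pos: [0.5802, 0.0341, 0.0282]
orientation: [119.1, 90.0, -45.9]
force: [-6.3, -0.5, 8.6]
opening: 0.0496
tcp in jig [18.96 -0.46 28.2 ] F [-6.3 -0.5  8.6]
jigL xc 54.78 zc 35.38 slope -0.0083 y[15.02 30.73] n 1764
jigR xc 54.84 zc 35.36 slope 0.0023 y[-30.49 -14.93] n 1738
leafK xc 54.50 zc 35.37 slope -0.0001 y[-15.76 15.70] n 3630 lz 25.0
plate pitch dz/dx 0.0032 roll 0.0006 ztop@20 35.60 n 4664
jamb X [60.31 84.88] Y [-39.32  39.15] Z 41.59
[72.5  0. ] [24.97 79.99] 0.01
```

```bash

python3 -m pendant '[{"claw":40,"linear":[0.2,0,0],"twist":0},{"claw":40,"linear":[0,0,0],"twist":0},{"claw":40,"linear":[0,0,0],"twist":0},{"claw":40,"linear":[0,0,0],"twist":0},{"claw":40,"linear":[0,0,0],"twist":0},{"claw":40,"linear":[0,0,0],"twist":0},{"claw":40,"linear":[0,0,0],"twist":0},{"claw":40,"linear":[0,0,0],"twist":0},{"claw":40,"linear":[0,0,0],"twist":0},{"claw":40,"linear":[0,0,0],"twist":0}]'
python3 - <<'E'
from m import *
meas('w11')
p,d,W=shot('top','top9')
z=W[...,2]; m=np.zeros((480,640),bool); m[255:285,200:248]=1; print('scr',rect(W,m&(z>.045)))
a=cv2.imread('pics/top9.png')[120:360,120:520]; b=cv2.imread('pics/w11.png')
cv2.imwrite('pics/fin.png',np.vstack([cv2.resize(a,(500,300)),cv2.resize(b[100:400,100:600],(500,300))]))
E
```

```text
clock: 25.33
tool_pos: [0.5802, 0.0341, 0.0282]
orientation: [122.9, 90.0, -42.1]
force: [-6.6, -0.1, 11.2]
opening: 0.0493
tcp in jig [18.94 -0.48 28.19] F [-6.6 -0.1 11.2]
jigL xc 54.80 zc 35.35 slope -0.0089 y[15.01 30.70] n 1773
jigR xc 54.82 zc 35.32 slope 0.0162 y[-30.52 -14.94] n 1729
leafK xc 54.50 zc 35.38 slope -0.0012 y[-15.77 15.67] n 3641 lz 25.0
plate pitch dz/dx 0.0016 roll 0.0010 ztop@20 35.59 n 4658
jamb X [60.29 84.88] Y [-39.25  39.18] Z 41.58
[7.251e+01 2.000e-02] [25.   79.91] 0.0
scr (array([466.6, 168.2]), array([52. , 83.9]), 2.0, np.int32(1303), np.float64(0.5186))
```

View pics/fin.png

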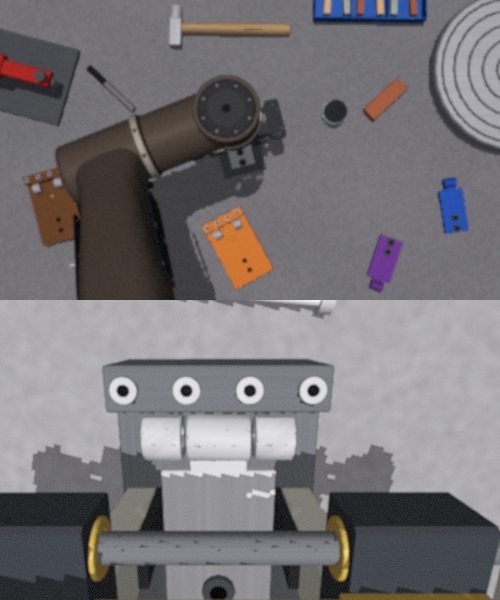

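```bash
python3 -c "
from plant import *
print(close_job()); o=get_obs(); print(o['clock'],o['force'],o['tool_pos'])"
```

```text
the job is handed in; nothing more can be done
None
the job is handed in; nothing more can be done
```

The job is handed in at about 25 s of the 64 s allowed. The leaf is on the seat with its knuckle between the jig's two knuckles, and the gripper is still holding it pressed down for you to drive the pin.

- **Chips:** I wiped all three off the jig's front edge with the scraper, before going near the leaf. The picture after the wipe showed them on the bench; one rests against the jig's front face, its visible top at about 12 mm. I did not look at them again after that.
- **Scraper:** I stood it back where it came from. The wrist camera saw it upright there after I let go, but in the last top picture the arm hid it.
- **Leaf fit:**

| Check | Measured |
|---|---|
| Knuckle centre, across | 0.3 mm off the jig's |
| Knuckle centre, height | within 0.1 mm |
| Along the hinge axis | centred within about 0.1 mm just before the final lowering; not measurable once seated, where the barrels run together in the picture |
| Tilt | about 0.002 rad |

- **Push:** The wrist reads about 11 N upward, so with the leaf's weight it presses the jig with roughly 15 N. There is also a steady 6.6 N sideways push on the tool towards the jig's front, probably friction on the seat; the pose did not move between the last two readings.

No check failed. The hand-in gave no verdict.

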